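Index the switch test stage and seat the lever cap

TASK

On the hand press, draw the spring index plunger out of the hole it is in, swing the stage counter-clockwise (seen from above) to the next hole of the index ring and let the plunger drop fully home there, so that the stage is locked. Only then push the press's black palm head down to its stop to seat the lever cap, let it come all the way back up, and leave the small things lying about undisturbed.

Things in the scene. Friction and masses are not known exactly. Their poses are not given: they have to be found in the camera images.
- press: Grey cast iron hand press bolted to the bench, base plate 300 x 270 x 22 mm. Origin on the bench below the stage axis; x runs from its front (robot side) to its back, y to its left, z up. A square column (70 mm) stands 140 mm from the axis at the back left and carries a head (60 mm wide, 192 to 253 mm above the bench) over the axis.
- stage_axis (a point): Point on the vertical turning axis of the stage, 75 mm up. On this axis: a fixed dark conical index ring (outer radius 102 mm); on it an aluminium stage (radius 62 mm) that turns and bears a small switch with its lever cap and the index arm; above it the ram.
- first_hole (a point): The hole of the index ring in which the plunger starts, 85 mm from the axis, 75 mm up. The next hole is in a bright aluminium ring segment (a lug with a thumbscrew sits on the ring's flank below that hole), clamped anywhere 0.45 to 0.70 rad (26 to 40 degrees) further on, counter-clockwise from above: find it by feel or sight. Between them is a smooth bright land; a hole is a gap in it.
- knob (a point): Centre of the knurled steel pull knob (30 mm diameter, 20 mm long) of the index plunger, on the press's right (-y) side: about 125 mm from the stage axis, 122 mm up. Its z is the plunger's axis, pointing from the hole to the knob's free end, leaning 40 degrees from vertical, outwards from the stage axis: pull along +z. Its y is level and tangential; -y is the way to turn. 25 mm and more is clear on both y sides.
- barrel_end (a point): Knob-side end of the 24 mm barrel that guides the plunger at the end of the stage's arm (26 mm wide); 12 mm below the knob when the plunger is home. Pin 10 mm, hole 13 mm wide (1.5 mm play each side). Let go over the land, the pin rides on it under its spring and snaps in when it comes over the hole; then the stage will not turn. A gripper that keeps holding the knob up keeps it from snapping in.
- plunger (a joint): Pull of the index plunger along its axis, m: 0 fully home in a hole, 0.010 with the tip riding on the land between holes, 0.018 end of travel. Spring: 4.5 N at 0, 7.5 N at 0.010, 9.9 N at the end.
- stage (a joint): Angle of the stage from the first hole, rad, growing counter-clockwise seen from above; ends at -0.15 and 1.0. Turns with light friction (about 1 to 3 N at the knob with the pin riding).
- guard_lip (a point): Middle of the top edge of the guard: an upright curved steel band, 120 mm from the stage axis, 165 to 202 mm up, running 0.8 rad round to either side of this point, held from the head by two 12 mm wide flat bars. It stands above and inward of the knob: a gripper coming straight down on the knob hits it, one leaning outwards along the plunger's axis clears it.
- ram_top (a point): Middle of the top of the black palm head (48 mm diameter, 20 mm tall) on the press ram, on the stage axis, 298 mm above the bench when up. Pushed straight down.
- ram (a joint): How far the ram is pushed down, m: 0 up, 0.018 at its stop. Spring: 6 N at 0, 13 N at the stop; it returns by itself.
- cap_tray: Loose grey open tray of black lever caps, 120 x 90 x 28 mm, origin under its centre; to be left alone.
- guard_cover: Loose orange guarded switch cover, 60 x 36 x 40 mm, origin under its centre; to be left alone.
- pitot_body: Loose chrome pitot switch body, 44 mm diameter, 46 mm tall with a 10 mm side tube reaching 50 mm from the middle, origin under its centre; to be left alone.
- terminal_block: Loose ivory ceramic terminal block, 34 x 74 x 28 mm, origin under its centre; to be left alone.

How it is judged:
On the way, in this order (a step that is already met when the one before it is completed fails the run):
1. the plunger is drawn clear of the first hole (value of joint plunger above 0.0092 m and value of joint stage below 0.3 rad), for 0.05 s.
2. the stage stands at the next hole with the plunger fully home (within 2 mm) (value of joint plunger below 0.002 m and value of joint stage between 0.42 and 0.73 rad), for 0.3 s.
3. the ram is pushed down to its stop (last 1.5 mm) with the stage locked at the next hole (all of step 2 and value of joint ram above 0.0165 m), for 0.1 s.
At the end, for the whole second after the job is handed in: The stage stands still at the next hole (0.42 to 0.73 rad from the first) with the plunger within 2 mm of fully home, and the ram is back up within 2 mm (all of step 2 and value of joint ram below 0.002 m and velocity of joint stage between -0.02 and 0.02 rad/s and velocity of joint ram between -0.01 and 0.01 m/s); the robot touches nothing.
It fails at once if the ram is pushed (more than 6 mm) while the stage is not locked at the next hole (value of joint ram above 0.006 m and (value of joint plunger above 0.004 m or value of joint stage below 0.42 rad)).
It fails at once if the cap tray is moved by more than 20 mm (distance of cap_tray from where it was at the start of the episode above 0.02 m).
It fails at once if the guard cover is moved by more than 20 mm (distance of guard_cover from where it was at the start of the episode above 0.02 m).
It fails at once if the pitot body is moved by more than 20 mm (distance of pitot_body from where it was at the start of the episode above 0.02 m).
It fails at once if the terminal block is moved by more than 20 mm (distance of terminal_block from where it was at the start of the episode above 0.02 m).
It also fails if it takes over 51 s, if anything falls off the work surface, if the arm or the gripper's body presses on something with over 40 N, if the wrist force passes 120 N, or if a joint passes its speed limit or range.

ROBOT

A 7-joint arm with a two-finger parallel gripper is mounted at the origin on the work surface. World frame = base frame: x ahead of the robot, y to its left, z up, the work surface at z = 0. Lengths are in m, angles in rad, forces in N, time in s.
With the tool pointing down it reaches from about 0.425 to 0.925 m from the base axis. Payload 6.8 kg.
Tool frame: the origin (TCP) lies midway between the tips of the shut fingers; the grasp point (between the pads) lies 19 mm behind it; z points along the fingers, y is the line along which they close (so a half turn about z gives the same grasp; the last joint's range is limited). The gripper opens to 85 mm and grips with 20 to 120 N. Pads are 22 mm wide; open, the fingers measure 114 mm over their backs; the gripper's body (76 mm by 85 mm) begins 54 mm behind the grasp point. The pads swing forward as they close: fully open they stand 13 mm farther back than shut.
Start: joints at [-1.361, 0.477, 0.022, 1.555, -0.011, 1.109, -0.083], TCP at [0.211, 0.641, 0.231] pointing down, gripper open.
Joint ranges: [-2.96, 2.96], [-0.34, 2.1], [-1.41, 1.46], [0.24, 2.44], [-1.37, 4.51], [0.17, 1.92], [-2.96, 2.96]. Speed limits (rad/s): [2.39, 2.39, 3.14, 3.14, 3.14, 3.14, 3.14].

INTERFACE

Orientations are given as a unit quaternion [w, x, y, z].
In Python, from station import * gives the robot as it stands. The module is installed in compiled form; this text tells all that it offers.
- The arm moves only by the shell command python3 -m jog 'ROWS' [OPENING] [FORCE]. ROWS is JSON, a list of rows, each an object of numbers: "x", "y", "z": the shift along the tool's x, y, z in m; "ax", "ay", "az": the turn, a rotation vector about the tool's x, y, z in rad. In form: [{"x": .., "y": .., "z": .., "ax": .., "ay": .., "az": ..}, ...]. A call has 1 to 12 rows; each row is the pose to reach, as a shift and turn from the pose commanded when the call began, along the tool's axes at that moment; what a row does not reach only later rows make up. A row lasts 1/10 s, in which the tool goes at most 50 mm and 8.59 degrees, less where a joint would pass 70% of its speed; a pose out of reach is approached as far as the arm can. A call with a gripper value outside its range is refused whole. OPENING is the opening, from 0 (shut) to 1 (fully open), set as the call begins (- or left out, the last holds). The fingers move at their own pace and stop on an object; FORCE is the grip in N (left out, the last holds). Time passes only in rows, so rows that repeat a pose let the fingers close. It gives the time, the measured TCP pose, the force, the opening and the grip force at its end, in the units of the state.
- get_obs(): the state, without advancing time (a new reading comes with each control period).
- read_camera(name): name is "side" or "top"; returns the picture (480x640x3 uint8, red, green, blue); there is no depth.
- camera_params(name): a dict with "K" (3x3 intrinsics, pixels), "origin" and "attitude" of the camera in the world. Camera axes: x right, y up, looking along -z (the intrinsics and any distortion apply to the point x, -y, -z); pixel columns grow to the right and rows downward; lengths in m; the calibration is good to about 2 mm. A picture is of the moment at which its call begins. camera_params takes no time and is no camera call.
- hand_in(): hands the job in; it is judged then, once.
The state is a dict: "t": time; "q": joint angles; "joint_vel": joint speeds; "joint_torque": joint torques, N m; "eef_pos": TCP position; "tool_rot": TCP orientation; "contact_force": force on the tool from outside, world axes, zero at the start; "torque": the same for the moment, N m; "gripper_width": opening from 0.0 (shut) to 1.0 (fully open); "grasp_force": force on a finger pad.
Only numpy, scipy, OpenCV 4.12 (cv2) and the standard library are available. Lean on these libraries where they do the work, as an engineer would, in place of code of your own. Each camera call takes 0.05 s, during which the arm holds its last target. There are 200 camera calls.

## Working session

There is one attempt and no reset: what is moved stays moved. The work goes in short steps, Python scripts to look and compute and a shell command to move; the robot and the scene stay as the last step left them, time stands still between calls to the robot, and variables do not carry over. Pictures are saved under pics/ and viewed, at most 10 in all, crops included, and the job is handed in when it is done.

```bash
mkdir -p pics; python3 - <<'E'
from station import *
import cv2,numpy as np
for n in("side","top"):
    im=read_camera(n); cv2.imwrite(f"pics/{n}0.png",im[:,:,::-1])
    print(n,camera_params(n))
o=get_obs();print(o)
E
```

```text
side {'K': array([[537.43662033,   0.        , 316.29240133],
       [  0.        , 537.43662033, 244.92617746],
       [  0.        ,   0.        ,   1.        ]]), 'origin': array([ 0.1483262 , -0.62412711,  1.12429092]), 'attitude': array([ 0.89708705,  0.34234094, -0.09142373, -0.26396819])}
top {'K': array([[453.16071389,   0.        , 324.97774457],
       [  0.        , 453.16071389, 237.44931977],
       [  0.        ,   0.        ,   1.        ]]), 'origin': array([0.37581322, 0.10607453, 1.24051458]), 'attitude': array([-0.69993033, -0.05085597,  0.06357222,  0.70955604])}
{'t': 0.1, 'q': array([-1.36111283,  0.47774729,  0.02234652,  1.55631696, -0.01152267,
        1.10931741, -0.08312637]), 'joint_vel': array([-0.00235935, -0.00246971,  0.00203326, -0.00244155, -0.00122067,
       -0.00044634,  0.00088213]), 'joint_torque': array([ 3.82765284e-03, -5.97757101e+01,  1.61367293e+00, -2.81956530e+01,
        1.28193595e-02,  4.97792324e-03, -3.26423492e-05]), 'eef_pos': array([0.21075353, 0.64070343, 0.23041804]), 'tool_rot': array([-8.02855736e-05,  1.58233599e-01,  9.87401356e-01, -8.26649151e-04]), 'contact_force': array([ 0.07435949, -0.02009605, -0.21891852]), 'torque': array([ 0.0033978 ,  0.04281461, -0.06604111]), 'grasp_force': 0.0, 'gripper_width': 0.9984700378380387}
```

View pics/side0.png

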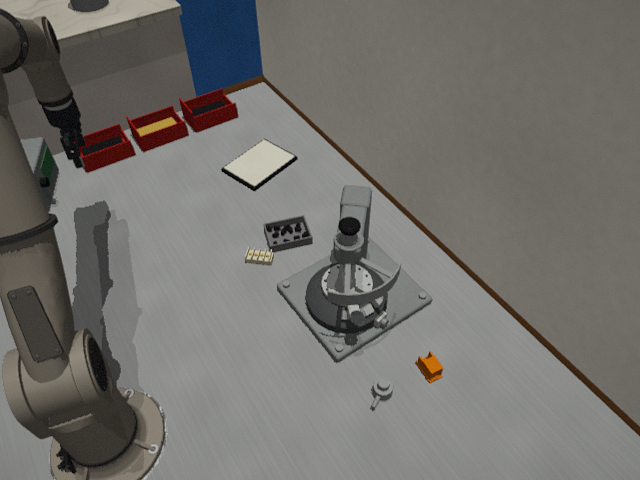

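View pics/top0.png

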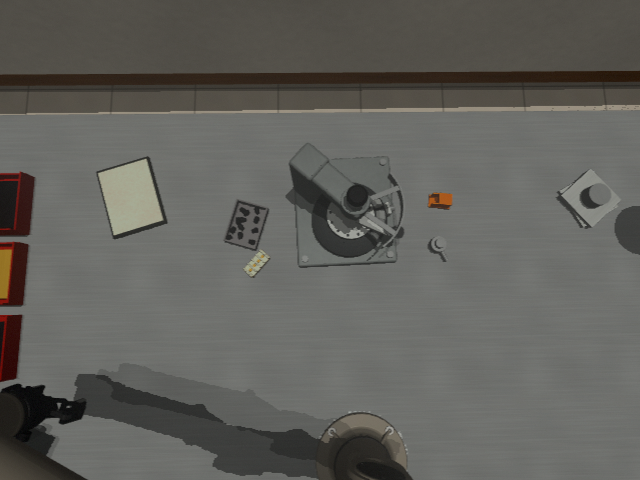

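The side view shows the press at about (350,270) and the knob near (380,320). In the top view the press is centred near (348,212), with the palm head at (356,197), the pitot body at (438,245) and the cover at (440,200). I'll zoom in.

```bash
python3 - <<'E'
import cv2
a=cv2.imread("pics/side0.png")[230:370,270:440];cv2.imwrite("pics/side0c.png",cv2.resize(a,None,fx=4,fy=4,interpolation=cv2.INTER_CUBIC))
a=cv2.imread("pics/top0.png")[140:275,285:455];cv2.imwrite("pics/top0c.png",cv2.resize(a,None,fx=4,fy=4,interpolation=cv2.INTER_CUBIC))
E
```

```text
(no output)
```

View pics/side0c.png

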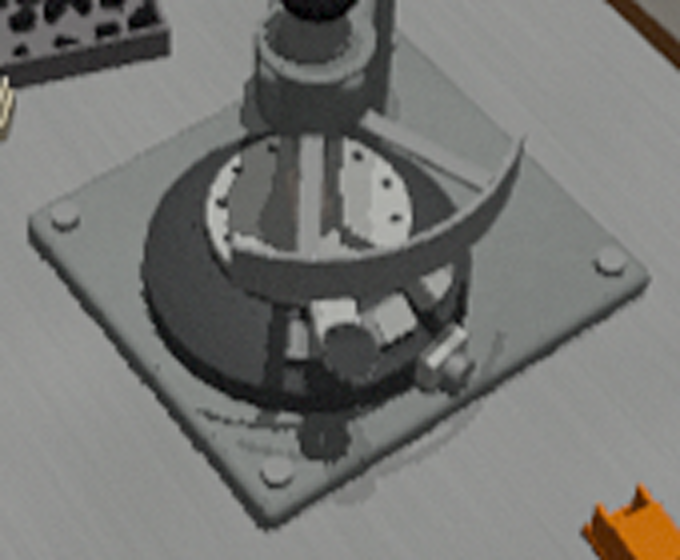

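View pics/top0c.png

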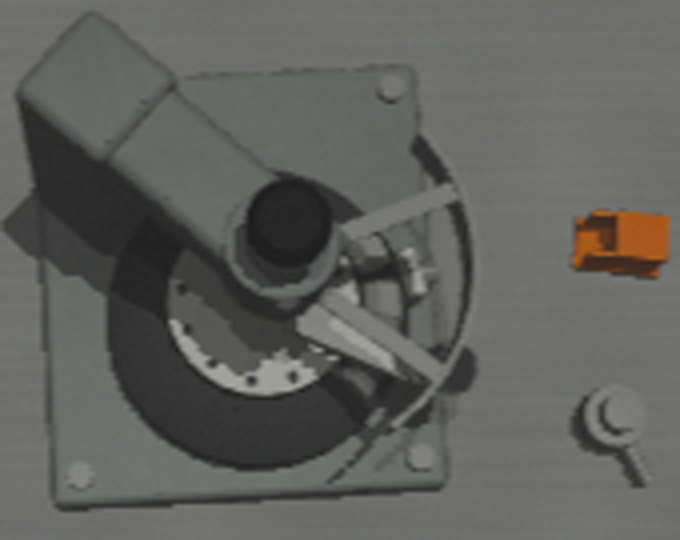

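The crops show:
- **Side view:** the knob's end face is near (357,318) and the lug with its thumbscrew near (382,320).
- **Top view:** the palm head is at (357,196), the knob's dark disc at (400,232) and the lug at (388,208).

I'll cast rays from these.

```bash
cat >h.py <<'E'
from station import *
import numpy as np,cv2
from scipy.spatial.transform import Rotation as R
def rot(q): return R.from_quat(np.roll(q,-1))
def ray(n,u,v):
    c=camera_params(n);K=c["K"]
    d=np.array([(u-K[0,2])/K[0,0],-(v-K[1,2])/K[1,1],-1]);d=rot(c["attitude"]).apply(d)
    return c["origin"],d/np.linalg.norm(d)
def onz(n,u,v,z):
    o,d=ray(n,u,v);return o+d*(z-o[2])/d[2]
def tri(a,b):
    (o1,d1),(o2,d2)=ray("side",*a),ray("top",*b)
    s=np.linalg.lstsq(np.c_[d1,-d2],o2-o1,rcond=None)[0]
    p,q=o1+s[0]*d1,o2+s[1]*d2
    return (p+q)/2,np.linalg.norm(p-q)
def proj(n,p):
    c=camera_params(n);K=c["K"];x=rot(c["attitude"]).inv().apply(np.asarray(p)-c["origin"])
    return K[0,0]*x[0]/-x[2]+K[0,2],K[1,1]*x[1]/x[2]+K[1,2]
E
python3 - <<'E'
from h import *
T=lambda x,y:(285+x/4,140+y/4); S=lambda x,y:(270+x/4,230+y/4)
for n,z in(("side",.298),("top",.298)):
    im=read_camera(n); m=(im.max(2)<45).astype(np.uint8)
    k,l,st,c=cv2.connectedComponentsWithStats(m)
    for i in range(1,k):
        if st[i,4]>60 and 330<c[i][0]<370 and 180<c[i][1]<245: print(n,c[i],st[i],onz(n,*c[i],z))
for nm,a,f in(("top",[(55,505),(447,485),(412,68)],T),("side",[(32,222),(268,522),(648,277)],S)):
    print(nm,[onz(nm,*f(*p),.022).round(4) for p in a])
print("bolts top",[onz("top",*T(*p),.026).round(4) for p in[(80,474),(421,457),(392,86)]])
print("bolts side",[onz("side",*S(*p),.026).round(4) for p in[(65,216),(277,473),(610,260)]])
print("knob",tri(S(348,352),T(460,368)), onz("side",*S(348,352),.13),onz("top",*T(460,368),.13))
print("lug",tri(S(447,362),T(414,272)))
print("pitot",onz("top",*T(614,412),.046),"cover",onz("top",*T(622,240),.03))
E
```

```text
side [348.93092105 226.10855263] [339 218  21  18 304] [0.61497278 0.00728738 0.298     ]
top [356.73170732 195.5203252 ] [346 185  22  22 369] [0.61994582 0.01848752 0.298     ]
top [346.70491803 213.63934426] [338 206  19  14  61] [0.58051558 0.04089608 0.298     ]
top [array([0.4971, 0.1544, 0.022 ]), array([ 0.5071, -0.1109,  0.022 ]), array([ 0.802 , -0.0982,  0.022 ])]
side [array([0.4988, 0.1454, 0.022 ]), array([ 0.5053, -0.1167,  0.022 ]), array([ 0.8006, -0.1033,  0.022 ])]
bolts top [array([0.5174, 0.1373, 0.026 ]), array([ 0.5259, -0.0933,  0.026 ]), array([ 0.7876, -0.083 ,  0.026 ])]
bolts side [array([0.5176, 0.1352, 0.026 ]), array([ 0.5263, -0.0948,  0.026 ]), array([ 0.7869, -0.0822,  0.026 ])]
knob (array([ 0.56775864, -0.10262959,  0.1283791 ]), np.float64(0.002486011775027239)) [ 0.56581725 -0.10322576  0.13      ] [ 0.56867059 -0.10277252  0.13      ]
lug (array([ 0.65169735, -0.09177237,  0.0350219 ]), np.float64(0.0007770326031402733))
pitot [ 0.55212198 -0.22070054  0.046     ] cover [ 0.67420015 -0.23728338  0.03      ]
```

```bash
cat >>h.py <<'E'
AX=np.array([.621,.016,0]);PHI=np.deg2rad(-114.4)
def pose(d,s,phi=PHI,r=.125):
    "tool pose on knob for stage turned by d from PHI, TCP at distance s along plunger axis from home knob centre"
    f=phi+d;er=np.array([np.cos(f),np.sin(f),0]);t=np.array([-np.sin(f),np.cos(f),0])
    a=np.sin(np.deg2rad(40))*er+np.cos(np.deg2rad(40))*np.array([0,0,1])
    z=-a;x=np.cross(t,z)
    return AX+er*r+[0,0,.122]+s*a, R.from_matrix(np.c_[x,t,z])
def rel(p,r,p0=None,r0=None):
    o=get_obs()
    if p0 is None:p0,r0=o["eef_pos"],rot(o["tool_rot"])
    return np.r_[r0.inv().apply(p-p0),(r0.inv()*r).as_rotvec()].round(4).tolist()
def st():
    o=get_obs();print("t",round(o["t"],2),"p",o["eef_pos"].round(4),"F",o["contact_force"].round(1),"w",round(o["gripper_width"]*85,1),"gf",round(o["grasp_force"],1),"q",o["q"].round(2))
E
python3 - <<'E'
from h import *
o=get_obs();r=rot(o["tool_rot"])
p1=np.array([.40,.10,.42]);print(rel(p1,r))
p,rr=pose(0,.133);print(p,rel(p,rr,p1,r))
print(R.from_matrix(rr.as_matrix()).as_quat())
E
```

```text
[-0.3487, -0.4549, -0.1888, 0.0, 0.0, 0.0]
[ 0.53404534 -0.17569049  0.22388391] [-0.2135, -0.2198, 0.1964, -0.5843, 0.5247, 1.603]
[ 0.78987423  0.50903921  0.28749071 -0.18527512]
```

```bash
python3 -m jog '[{"z":-0.05},{"z":-0.1,"x":-0.03,"y":-0.02},{"x":-0.35,"y":-0.455,"z":-0.19,"az":1.2},{"x":-0.35,"y":-0.455,"z":-0.19,"az":1.2},{"x":-0.35,"y":-0.455,"z":-0.19,"az":1.2},{"x":-0.35,"y":-0.455,"z":-0.19,"az":1.2},{"x":-0.35,"y":-0.455,"z":-0.19,"az":1.2},{"x":-0.35,"y":-0.455,"z":-0.19,"az":1.2},{"x":-0.35,"y":-0.455,"z":-0.19,"az":1.2},{"x":-0.35,"y":-0.455,"z":-0.19,"az":1.2},{"x":-0.35,"y":-0.455,"z":-0.19,"az":1.2},{"x":-0.35,"y":-0.455,"z":-0.19,"az":1.2}]' 0.55 40
python3 - <<'E'
from h import *
st();p,rr=pose(0,.133);print(rel(p,rr))
E
```

```text
t 0.2 p [0.2109 0.6408 0.2307] F [ 0.2 -0.2 -0.3] w 85.1 gf 0.0 q [-1.36  0.48  0.02  1.56 -0.01  1.11 -0.08]
[-0.5622, -0.6746, 0.0076, -0.5843, 0.5247, 1.603]validation failed for argument at $[0]...
```

```bash
python3 -m jog '[{"x":0,"y":0,"z":-0.05,"ax":0,"ay":0,"az":0},{"x":-0.03,"y":-0.02,"z":-0.1,"ax":0,"ay":0,"az":0.1},{"x":-0.35,"y":-0.455,"z":-0.19,"ax":0,"ay":0,"az":1.2},{"x":-0.35,"y":-0.455,"z":-0.19,"ax":0,"ay":0,"az":1.2},{"x":-0.35,"y":-0.455,"z":-0.19,"ax":0,"ay":0,"az":1.2},{"x":-0.35,"y":-0.455,"z":-0.19,"ax":0,"ay":0,"az":1.2},{"x":-0.35,"y":-0.455,"z":-0.19,"ax":0,"ay":0,"az":1.2},{"x":-0.35,"y":-0.455,"z":-0.19,"ax":0,"ay":0,"az":1.2},{"x":-0.35,"y":-0.455,"z":-0.19,"ax":0,"ay":0,"az":1.2},{"x":-0.35,"y":-0.455,"z":-0.19,"ax":0,"ay":0,"az":1.2},{"x":-0.35,"y":-0.455,"z":-0.19,"ax":0,"ay":0,"az":1.2},{"x":-0.35,"y":-0.455,"z":-0.19,"ax":0,"ay":0,"az":1.2}]' 0.55 40
python3 - <<'E'
from h import *
st();p,rr=pose(0,.133);print(rel(p,rr))
E
```

```text
t: 1.4
eef_pos: [0.3842, 0.1491, 0.4118]
tool_rot: [-0.0, 0.688, 0.726, 0.0]
contact_force: [1.0, -0.7, 0.1]
gripper_width: 0.552
grasp_force: 0.0
t 1.4 p [0.3842 0.1491 0.4118] F [ 1.  -0.7  0.1] w 46.9 gf 0.0 q [-1.04 -0.16  0.46  1.89  0.07  1.4  -0.55]
[-0.3324, 0.1325, 0.1876, -0.1671, 0.6837, 0.459]
```

```bash
python3 -m jog '[{"x":-0.04,"y":0.015,"z":0.01,"ax":-0.03,"ay":0.1,"az":0.08},{"x":-0.3324,"y":0.1325,"z":0.13,"ax":-0.1671,"ay":0.6837,"az":0.459},{"x":-0.3324,"y":0.1325,"z":0.13,"ax":-0.1671,"ay":0.6837,"az":0.459},{"x":-0.3324,"y":0.1325,"z":0.13,"ax":-0.1671,"ay":0.6837,"az":0.459},{"x":-0.3324,"y":0.1325,"z":0.13,"ax":-0.1671,"ay":0.6837,"az":0.459},{"x":-0.3324,"y":0.1325,"z":0.13,"ax":-0.1671,"ay":0.6837,"az":0.459},{"x":-0.3324,"y":0.1325,"z":0.15,"ax":-0.1671,"ay":0.6837,"az":0.459},{"x":-0.3324,"y":0.1325,"z":0.1876,"ax":-0.1671,"ay":0.6837,"az":0.459},{"x":-0.3324,"y":0.1325,"z":0.1876,"ax":-0.1671,"ay":0.6837,"az":0.459},{"x":-0.3324,"y":0.1325,"z":0.1876,"ax":-0.1671,"ay":0.6837,"az":0.459},{"x":-0.3324,"y":0.1325,"z":0.1876,"ax":-0.1671,"ay":0.6837,"az":0.459},{"x":-0.3324,"y":0.1325,"z":0.1876,"ax":-0.1671,"ay":0.6837,"az":0.459}]'
python3 - <<'E'
from h import *
st();p,rr=pose(0,.133);print(rel(p,rr))
p,rr=pose(0,-.016);print(rel(p,rr))
E
```

```text
t: 2.6
eef_pos: [0.5335, -0.1747, 0.2221]
tool_rot: [-0.186, 0.791, 0.508, 0.286]
contact_force: [-0.2, 0.7, 0.6]
gripper_width: 0.554
grasp_force: 0.0
t 2.6 p [ 0.5335 -0.1747  0.2221] F [-0.2  0.7  0.6] w 47.1 gf 0.0 q [-0.13  0.62  0.99  1.92 -1.13  1.49  0.92]
[0.0006, 0.0009, -0.0018, -0.0011, 0.0025, -0.0032]
[0.001, 0.0011, 0.1472, -0.0011, 0.0025, -0.0032]
```

```bash
python3 -m jog '[{"x":0,"y":0,"z":0.03,"ax":0,"ay":0,"az":0},{"x":0.001,"y":0.001,"z":0.06,"ax":-0.001,"ay":0.0025,"az":-0.003},{"x":0.001,"y":0.001,"z":0.085,"ax":-0.001,"ay":0.0025,"az":-0.003},{"x":0.001,"y":0.001,"z":0.1,"ax":-0.001,"ay":0.0025,"az":-0.003},{"x":0.001,"y":0.001,"z":0.1,"ax":-0.001,"ay":0.0025,"az":-0.003}]'
python3 - <<'E'
from h import *
st()
A=read_camera("side")[200:400,240:440];B=read_camera("top")[140:290,320:470]
f=lambda a,k:cv2.resize(a,(400,400),interpolation=cv2.INTER_CUBIC)
cv2.imwrite("pics/app.png",np.hstack([f(A,0),f(B,0)])[:,:,::-1])
E
```

```text
t: 3.1
eef_pos: [0.5617, -0.1116, 0.1481]
tool_rot: [-0.186, 0.788, 0.511, 0.289]
contact_force: [0.4, -0.4, -0.0]
gripper_width: 0.547
grasp_force: 0.0
t 3.1 p [ 0.5617 -0.1116  0.1481] F [ 0.4 -0.4 -0. ] w 46.5 gf 0.0 q [-0.19  0.7   0.9   1.99 -1.27  1.37  0.98]
```

View pics/app.png

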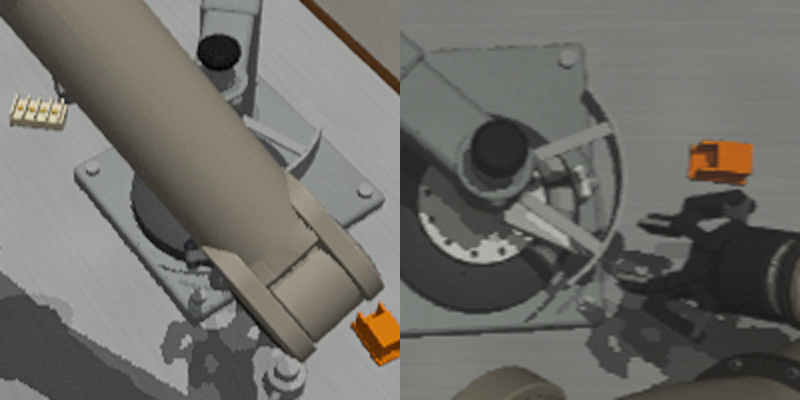

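The side view is blocked by the arm. In the top view the finger tips at about (650,222) and (622,285) straddle the line to the knob at (613,245), so the aim is good and I can advance.

```bash
python3 -m jog '[{"x":0,"y":0,"z":0.015,"ax":0,"ay":0,"az":0},{"x":0,"y":0,"z":0.03,"ax":0,"ay":0,"az":0},{"x":0,"y":0,"z":0.04,"ax":0,"ay":0,"az":0},{"x":0,"y":0,"z":0.047,"ax":0,"ay":0,"az":0},{"x":0,"y":0,"z":0.047,"ax":0,"ay":0,"az":0},{"x":0,"y":0,"z":0.047,"ax":0,"ay":0,"az":0}]'
python3 - <<'E'
from h import *
st();p,rr=pose(0,-.016);print(rel(p,rr))
E
```

```text
t: 3.8
eef_pos: [0.5742, -0.0875, 0.1118]
tool_rot: [-0.185, 0.789, 0.51, 0.289]
contact_force: [0.1, 0.5, 0.4]
gripper_width: 0.55
grasp_force: 0.0
t 3.8 p [ 0.5742 -0.0875  0.1118] F [0.1 0.5 0.4] w 46.8 gf 0.0 q [-0.18  0.73  0.82  2.01 -1.33  1.29  1.  ]
[-0.0022, -0.0002, 0.0009, 0.0013, -0.0017, 0.0029]
```

```bash
python3 -m jog '[{"x":-0.001,"y":0,"z":0.001,"ax":0,"ay":0,"az":0},{"x":-0.001,"y":0,"z":0.001,"ax":0,"ay":0,"az":0},{"x":-0.001,"y":0,"z":0.001,"ax":0,"ay":0,"az":0},{"x":-0.001,"y":0,"z":0.001,"ax":0,"ay":0,"az":0},{"x":-0.001,"y":0,"z":0.001,"ax":0,"ay":0,"az":0},{"x":-0.001,"y":0,"z":0.001,"ax":0,"ay":0,"az":0}]' 0.2 40
python3 - <<'E'
from h import *
st();o=get_obs();print(rot(o["tool_rot"]).inv().apply(o["contact_force"]))
E
```

```text
t: 4.4
eef_pos: [0.5744, -0.0881, 0.1106]
tool_rot: [-0.184, 0.789, 0.51, 0.289]
contact_force: [-0.6, -3.4, 3.4]
gripper_width: 0.337
grasp_force: 39.6
t 4.4 p [ 0.5744 -0.0881  0.1106] F [-0.6 -3.4  3.4] w 28.6 gf 39.6 q [-0.18  0.73  0.81  2.01 -1.33  1.29  1.  ]
[-0.42355536  0.85864466 -4.74493725]
```

```bash
python3 -m jog '[{"x":0,"y":0,"z":-0.005,"ax":0,"ay":0,"az":0},{"x":0,"y":0,"z":-0.01,"ax":0,"ay":0,"az":0},{"x":0,"y":0,"z":-0.0145,"ax":0,"ay":0,"az":0},{"x":0,"y":0,"z":-0.0145,"ax":0,"ay":0,"az":0},{"x":0,"y":0,"z":-0.0145,"ax":0,"ay":0,"az":0}]'
python3 - <<'E'
from h import *
st();o=get_obs();r0=rot(o["tool_rot"]);p0=o["eef_pos"];print(r0.inv().apply(o["contact_force"]))
for d in(.05,.1,.15,.2,.25,.3):
    T=R.from_rotvec([0,0,d]);print(d,rel(AX+T.apply(p0-AX),T*r0))
E
```

```text
t: 4.9
eef_pos: [0.5701, -0.0955, 0.121]
tool_rot: [-0.185, 0.789, 0.51, 0.288]
contact_force: [3.0, -0.3, -9.5]
gripper_width: 0.332
grasp_force: 40.1
t 4.9 p [ 0.5701 -0.0955  0.121 ] F [ 3.  -0.3 -9.5] w 28.2 gf 40.1 q [-0.17  0.71  0.83  2.01 -1.31  1.3   0.99]
[-5.39223194  2.84623303  7.93674802]
0.05 [0.0001, 0.0061, 0.0001, 0.0322, 0.0001, -0.0383]
0.1 [0.0004, 0.0122, 0.0004, 0.0644, 0.0002, -0.0765]
0.15 [0.001, 0.0183, 0.0009, 0.0966, 0.0003, -0.1148]
0.2 [0.0018, 0.0244, 0.0015, 0.1288, 0.0004, -0.153]
0.25 [0.0028, 0.0303, 0.0024, 0.1609, 0.0005, -0.1913]
0.3 [0.004, 0.0363, 0.0035, 0.1931, 0.0006, -0.2296]
```

```bash
python3 -m jog '[{"x":0.0001,"y":0.0061,"z":0,"ax":0.0322,"ay":0,"az":-0.0383},{"x":0.0004,"y":0.0122,"z":0.0004,"ax":0.0644,"ay":0.0002,"az":-0.0765},{"x":0.001,"y":0.0183,"z":0.0009,"ax":0.0966,"ay":0.0003,"az":-0.1148},{"x":0.0018,"y":0.0244,"z":0.0015,"ax":0.1288,"ay":0.0004,"az":-0.153},{"x":0.0028,"y":0.0303,"z":0.0024,"ax":0.1609,"ay":0.0005,"az":-0.1913},{"x":0.0028,"y":0.0303,"z":0.0024,"ax":0.1609,"ay":0.0005,"az":-0.1913},{"x":0.0028,"y":0.0303,"z":0.0024,"ax":0.1609,"ay":0.0005,"az":-0.1913}]'
python3 - <<'E'
from h import *
st();o=get_obs();r0=rot(o["tool_rot"]);p0=o["eef_pos"];print(r0.inv().apply(o["contact_force"]))
a=p0-AX;print(np.rad2deg(np.arctan2(a[1],a[0])))
E
```

```text
t: 5.6
eef_pos: [0.5993, -0.1049, 0.1208]
tool_rot: [-0.219, 0.72, 0.604, 0.263]
contact_force: [3.4, 0.4, -9.4]
gripper_width: 0.337
grasp_force: 40.3
t 5.6 p [ 0.5993 -0.1049  0.1208] F [ 3.4  0.4 -9.4] w 28.6 gf 40.3 q [-0.12  0.8   0.78  1.81 -1.18  1.43  1.04]
[-5.29677797  3.23496515  7.88796015]
-100.15363112571438
```

```bash
python3 -m jog '[{"x":0,"y":0,"z":0,"ax":0,"ay":0,"az":0},{"x":0,"y":0,"z":0,"ax":0,"ay":0,"az":0},{"x":0,"y":0,"z":0,"ax":0,"ay":0,"az":0},{"x":0,"y":0,"z":0.005,"ax":0,"ay":0,"az":0},{"x":0,"y":0,"z":0.01,"ax":0,"ay":0,"az":0},{"x":0,"y":0,"z":0.01,"ax":0,"ay":0,"az":0}]' 0.43 40
python3 - <<'E'
from h import *
st();o=get_obs();r0=rot(o["tool_rot"]);p0=o["eef_pos"];print(r0.inv().apply(o["contact_force"]))
for d in(.04,.08,.12,.16,.2,.23,.26,.29,.32,.35):
    T=R.from_rotvec([0,0,d]);print(d,rel(AX+T.apply(p0-AX),T*r0))
E
```

```text
t: 6.2
eef_pos: [0.6004, -0.0974, 0.1133]
tool_rot: [-0.22, 0.719, 0.605, 0.263]
contact_force: [-0.3, 0.6, 0.9]
gripper_width: 0.433
grasp_force: 0.0
t 6.2 p [ 0.6004 -0.0974  0.1133] F [-0.3  0.6  0.9] w 36.8 gf 0.0 q [-0.13  0.8   0.77  1.81 -1.19  1.42  1.05]
[ 0.97634443 -0.38970746 -0.30799113]
0.04 [0.0, 0.0046, 0.0, 0.0258, 0.0001, -0.0306]
0.08 [0.0002, 0.0092, 0.0002, 0.0516, 0.0002, -0.0612]
0.12 [0.0005, 0.0138, 0.0005, 0.0774, 0.0002, -0.0917]
0.16 [0.001, 0.0184, 0.0009, 0.1032, 0.0003, -0.1223]
0.2 [0.0016, 0.0229, 0.0014, 0.1289, 0.0004, -0.1529]
0.23 [0.0022, 0.0263, 0.0019, 0.1483, 0.0004, -0.1758]
0.26 [0.0028, 0.0297, 0.0024, 0.1676, 0.0005, -0.1988]
0.29 [0.0035, 0.033, 0.003, 0.187, 0.0006, -0.2217]
0.32 [0.0042, 0.0363, 0.0037, 0.2063, 0.0006, -0.2446]
0.35 [0.0051, 0.0396, 0.0044, 0.2256, 0.0007, -0.2676]
```

```bash
python3 -m jog '[{"x":0,"y":0.0046,"z":0,"ax":0.0258,"ay":0,"az":-0.0306},{"x":0.0002,"y":0.0092,"z":0.0002,"ax":0.0516,"ay":0.0002,"az":-0.0612},{"x":0.0005,"y":0.0138,"z":0.0005,"ax":0.0774,"ay":0.0002,"az":-0.0917},{"x":0.001,"y":0.0184,"z":0.0009,"ax":0.1032,"ay":0.0003,"az":-0.1223},{"x":0.0013,"y":0.0206,"z":0.0011,"ax":0.116,"ay":0.0004,"az":-0.1375},{"x":0.0016,"y":0.0229,"z":0.0014,"ax":0.1289,"ay":0.0004,"az":-0.1529}]'
python3 - <<'E'
from h import *
st();o=get_obs();r0=rot(o["tool_rot"]);p0=o["eef_pos"];print(r0.inv().apply(o["contact_force"]))
a=p0-AX;print(np.arctan2(a[1],a[0])-PHI)
for d in(.02,.04,.06,.08,.1,.12,.14,.16,.18,.2,.22,.24):
    T=R.from_rotvec([0,0,d]);print(d,rel(AX+T.apply(p0-AX),T*r0))
E
```

```text
t: 6.8
eef_pos: [0.6231, -0.1004, 0.1137]
tool_rot: [-0.245, 0.655, 0.673, 0.24]
contact_force: [-2.1, 0.3, 0.7]
gripper_width: 0.435
grasp_force: 1.3
t 6.8 p [ 0.6231 -0.1004  0.1137] F [-2.1  0.3  0.7] w 37.0 gf 1.3 q [-0.1   0.87  0.74  1.65 -1.1   1.51  1.09]
[ 0.74722305 -2.1211173  -0.31209502]
0.4442008949174825
0.02 [-0.0, 0.0023, 0.0, 0.0129, 0.0, -0.0153]
0.04 [0.0, 0.0047, 0.0, 0.0258, 0.0001, -0.0306]
0.06 [0.0001, 0.007, 0.0001, 0.0386, 0.0001, -0.0459]
0.08 [0.0002, 0.0093, 0.0002, 0.0515, 0.0001, -0.0612]
0.1 [0.0004, 0.0116, 0.0003, 0.0644, 0.0002, -0.0765]
0.12 [0.0005, 0.0139, 0.0005, 0.0773, 0.0002, -0.0918]
0.14 [0.0007, 0.0162, 0.0007, 0.0902, 0.0002, -0.1071]
0.16 [0.001, 0.0186, 0.0009, 0.1031, 0.0003, -0.1224]
0.18 [0.0013, 0.0208, 0.0011, 0.1159, 0.0003, -0.1377]
0.2 [0.0016, 0.0231, 0.0014, 0.1288, 0.0003, -0.153]
0.22 [0.002, 0.0254, 0.0017, 0.1417, 0.0004, -0.1683]
0.24 [0.0023, 0.0277, 0.002, 0.1546, 0.0004, -0.1836]
```

```bash
python3 -m jog '[{"x":0,"y":0.0023,"z":0,"ax":0.0129,"ay":0,"az":-0.0153},{"x":0,"y":0.0047,"z":0,"ax":0.0258,"ay":0,"az":-0.0306},{"x":0.0001,"y":0.007,"z":0.0001,"ax":0.0386,"ay":0,"az":-0.0459}]'
python3 -m jog '[{"x":0,"y":0.0023,"z":0,"ax":0.0129,"ay":0,"az":-0.0153},{"x":0,"y":0.0047,"z":0,"ax":0.0258,"ay":0,"az":-0.0306}]'
cat >w.py <<'E'
from h import *
st();o=get_obs();r0=rot(o["tool_rot"]);p0=o["eef_pos"];print(r0.inv().apply(o["contact_force"]).round(1))
a=p0-AX;print("d",np.arctan2(a[1],a[0])-PHI)
E
python3 w.py
```

```text
t: 7.1
eef_pos: [0.6304, -0.1002, 0.1138]
tool_rot: [-0.252, 0.634, 0.693, 0.232]
contact_force: [-2.0, 0.1, -0.7]
gripper_width: 0.431
grasp_force: 1.4
t: 7.3
eef_pos: [0.6353, -0.0999, 0.1138]
tool_rot: [-0.256, 0.62, 0.706, 0.227]
contact_force: [-3.5, -0.2, -1.7]
gripper_width: 0.43
grasp_force: 1.6
t 7.3 p [ 0.6353 -0.0999  0.1138] F [-3.5 -0.2 -1.7] w 36.5 gf 1.6 q [-0.09  0.9   0.73  1.57 -1.05  1.56  1.12]
[-0.9 -3.4  1.5]
d 0.548834843807817
```

```bash
python3 -m jog '[{"x":0,"y":0.0023,"z":0,"ax":0.0129,"ay":0,"az":-0.0153},{"x":0,"y":0.0047,"z":0,"ax":0.0258,"ay":0,"az":-0.0306}]'
python3 -m jog '[{"x":0,"y":0.0023,"z":0,"ax":0.0129,"ay":0,"az":-0.0153},{"x":0,"y":0.0023,"z":0,"ax":0.0129,"ay":0,"az":-0.0153}]'
python3 w.py
```

```text
t: 7.5
eef_pos: [0.64, -0.0993, 0.1138]
tool_rot: [-0.261, 0.606, 0.718, 0.222]
contact_force: [-3.2, -1.0, -0.9]
gripper_width: 0.434
grasp_force: 1.3
t: 7.7
eef_pos: [0.6433, -0.0984, 0.114]
tool_rot: [-0.262, 0.599, 0.724, 0.22]
contact_force: [-0.2, -0.4, 0.0]
gripper_width: 0.43
grasp_force: 0.0
t 7.7 p [ 0.6433 -0.0984  0.114 ] F [-0.2 -0.4  0. ] w 36.5 gf 0.0 q [-0.09  0.92  0.72  1.52 -1.03  1.59  1.13]
[-0.2 -0.2 -0.3]
d 0.6182332968906756
```

```bash
python3 -m jog '[{"x":0,"y":0.0023,"z":0,"ax":0.0129,"ay":0,"az":-0.0153},{"x":0,"y":0.0023,"z":0,"ax":0.0129,"ay":0,"az":-0.0153}]'
python3 w.py
```

```text
t: 7.9
eef_pos: [0.645, -0.0982, 0.1141]
tool_rot: [-0.265, 0.592, 0.73, 0.217]
contact_force: [0.3, -1.2, 0.2]
gripper_width: 0.429
grasp_force: 0.1
t 7.9 p [ 0.645  -0.0982  0.1141] F [ 0.3 -1.2  0.2] w 36.4 gf 0.1 q [-0.09  0.92  0.71  1.51 -1.02  1.59  1.13]
[-0.8  0.  -0.9]
d 0.6330157405436825
```

```bash
python3 -m jog '[{"x":0,"y":0.0023,"z":0,"ax":0.0129,"ay":0,"az":-0.0153},{"x":0,"y":0.0023,"z":0,"ax":0.0129,"ay":0,"az":-0.0153}]'
python3 w.py
python3 -m jog '[{"x":0,"y":0.0023,"z":0,"ax":0.0129,"ay":0,"az":-0.0153},{"x":0,"y":0.0023,"z":0,"ax":0.0129,"ay":0,"az":-0.0153}]'
python3 w.py
```

```text
t: 8.1
eef_pos: [0.6474, -0.0973, 0.114]
tool_rot: [-0.267, 0.584, 0.736, 0.214]
contact_force: [-0.4, 0.8, 0.4]
gripper_width: 0.43
grasp_force: 0.0
t 8.1 p [ 0.6474 -0.0973  0.114 ] F [-0.4  0.8  0.4] w 36.6 gf 0.0 q [-0.09  0.93  0.71  1.49 -1.01  1.6   1.14]
[ 0.9 -0.2  0.3]
d 0.6547701549234133
t: 8.3
eef_pos: [0.6496, -0.097, 0.1141]
tool_rot: [-0.269, 0.577, 0.742, 0.212]
contact_force: [-0.2, 0.6, 0.8]
gripper_width: 0.428
grasp_force: 0.0
t 8.3 p [ 0.6496 -0.097   0.1141] F [-0.2  0.6  0.8] w 36.4 gf 0.0 q [-0.09  0.93  0.71  1.48 -1.01  1.61  1.14]
[ 1.  -0.  -0.2]
d 0.6738113984410063
```

```bash
python3 - <<'E'
from h import *
A=read_camera("side")[210:360,270:420];B=read_camera("top")[160:260,350:450]
f=lambda a:cv2.resize(a,(400,400),interpolation=cv2.INTER_CUBIC)
cv2.imwrite("pics/snap.png",np.hstack([f(A),f(B)])[:,:,::-1])
E
python3 w.py
```

```text
t 8.4 p [ 0.6491 -0.0973  0.114 ] F [-0.2 -0.7  0.5] w 36.3 gf 0.0 q [-0.09  0.93  0.71  1.48 -1.01  1.61  1.14]
[-0.2 -0.3 -0.8]
d 0.6690797308670553
```

View pics/snap.png

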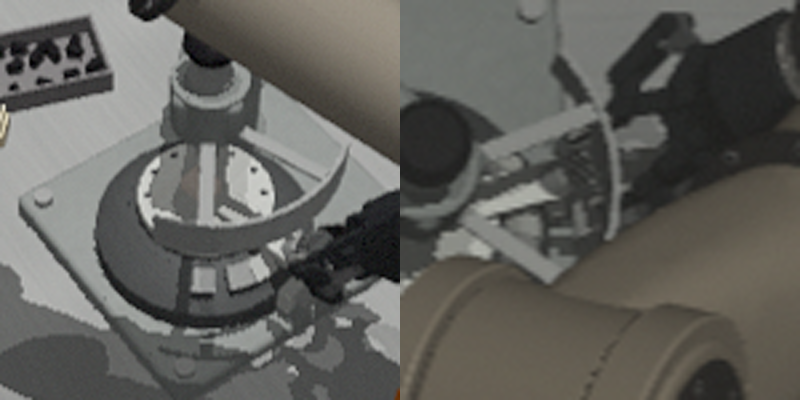

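The side view shows the gripper around (320,260), hiding the knob. The first hole's gap is open at about (220,278), and the view doesn't settle whether the plunger has snapped in. I'll carry on by feel.

```bash
python3 -m jog '[{"x":0,"y":0.0023,"z":0,"ax":0.0129,"ay":0,"az":-0.0153},{"x":0,"y":0.0023,"z":0,"ax":0.0129,"ay":0,"az":-0.0153}]'
python3 w.py
python3 -m jog '[{"x":0,"y":0.0023,"z":0,"ax":0.0129,"ay":0,"az":-0.0153},{"x":0,"y":0.0023,"z":0,"ax":0.0129,"ay":0,"az":-0.0153}]'
python3 w.py
```

```text
t: 8.6
eef_pos: [0.6516, -0.0964, 0.114]
tool_rot: [-0.271, 0.569, 0.747, 0.209]
contact_force: [0.8, -0.7, -0.6]
gripper_width: 0.429
grasp_force: 0.0
t 8.6 p [ 0.6516 -0.0964  0.114 ] F [ 0.8 -0.7 -0.6] w 36.4 gf 0.0 q [-0.09  0.94  0.7   1.46 -1.    1.62  1.15]
[-1.1  0.6 -0.1]
d 0.6919418919636682
t: 8.8
eef_pos: [0.6538, -0.0958, 0.1139]
tool_rot: [-0.273, 0.562, 0.753, 0.206]
contact_force: [-0.2, 1.0, 0.5]
gripper_width: 0.428
grasp_force: 0.0
t 8.8 p [ 0.6538 -0.0958  0.1139] F [-0.2  1.   0.5] w 36.4 gf 0.0 q [-0.08  0.95  0.7   1.44 -0.99  1.63  1.15]
[1.1 0.1 0.3]
d 0.7117332407019674
```

```bash
python3 -m jog '[{"x":0,"y":0,"z":0,"ax":0,"ay":0,"az":0},{"x":0,"y":0,"z":0,"ax":0,"ay":0,"az":0},{"x":0,"y":0,"z":0,"ax":0,"ay":0,"az":0},{"x":0,"y":0,"z":0,"ax":0,"ay":0,"az":0}]' 0.34 20
python3 w.py
```

```text
t: 9.2
eef_pos: [0.6535, -0.0961, 0.114]
tool_rot: [-0.273, 0.563, 0.753, 0.206]
contact_force: [0.5, 0.4, -0.3]
gripper_width: 0.347
grasp_force: 15.5
t 9.2 p [ 0.6535 -0.0961  0.114 ] F [ 0.5  0.4 -0.3] w 29.5 gf 15.5 q [-0.08  0.95  0.7   1.45 -0.99  1.63  1.15]
[-0.   0.6  0.4]
d 0.7076861585386345
```

```bash
python3 -m jog '[{"x":0,"y":0.002,"z":0,"ax":0,"ay":0,"az":0},{"x":0,"y":0.004,"z":0,"ax":0,"ay":0,"az":0},{"x":0,"y":0.004,"z":0,"ax":0,"ay":0,"az":0}]'
python3 w.py
python3 -m jog '[{"x":0,"y":-0.004,"z":0,"ax":0,"ay":0,"az":0},{"x":0,"y":-0.008,"z":0,"ax":0,"ay":0,"az":0},{"x":0,"y":-0.008,"z":0,"ax":0,"ay":0,"az":0}]'
python3 w.py
```

```text
t: 9.5
eef_pos: [0.6549, -0.0959, 0.1139]
tool_rot: [-0.275, 0.563, 0.752, 0.205]
contact_force: [-6.8, -1.8, 2.4]
gripper_width: 0.342
grasp_force: 15.6
t 9.5 p [ 0.6549 -0.0959  0.1139] F [-6.8 -1.8  2.4] w 29.1 gf 15.6 q [-0.08  0.95  0.7   1.44 -0.99  1.63  1.15]
[ 1.7 -7.  -1.7]
d 0.7199934233282537
t: 9.8
eef_pos: [0.6511, -0.0972, 0.114]
tool_rot: [-0.271, 0.563, 0.753, 0.207]
contact_force: [5.7, 0.2, -2.8]
gripper_width: 0.343
grasp_force: 16.7
t 9.8 p [ 0.6511 -0.0972  0.114 ] F [ 5.7  0.2 -2.8] w 29.1 gf 16.7 q [-0.08  0.94  0.7   1.46 -0.99  1.62  1.16]
[-2.9  5.6  1.3]
d 0.6855531379770081
```

The knob is locked: it stops against both sides, about 3.8 mm apart, at roughly 0.70 rad. I'll centre, release and back off along the plunger axis.

```bash
python3 -m jog '[{"x":0,"y":0.005,"z":0,"ax":0,"ay":0,"az":0},{"x":0,"y":0.005,"z":0,"ax":0,"ay":0,"az":0},{"x":0,"y":0.005,"z":0,"ax":0,"ay":0,"az":0},{"x":0,"y":0.005,"z":0,"ax":0,"ay":0,"az":0}]' 0.55 20
python3 -m jog '[{"x":0,"y":0,"z":0,"ax":0,"ay":0,"az":0},{"x":0,"y":0,"z":-0.02,"ax":0,"ay":0,"az":0},{"x":0,"y":0,"z":-0.05,"ax":0,"ay":0,"az":0},{"x":0,"y":0,"z":-0.1,"ax":0,"ay":0,"az":0},{"x":0,"y":0,"z":-0.15,"ax":0,"ay":0,"az":0},{"x":0,"y":0,"z":-0.2,"ax":0,"ay":0,"az":0},{"x":0,"y":0,"z":-0.22,"ax":0,"ay":0,"az":0},{"x":0,"y":0,"z":-0.22,"ax":0,"ay":0,"az":0}]'
python3 w.py
python3 - <<'E'
from h import *
A=read_camera("side")[230:370,270:440];B=read_camera("top")[170:255,340:440]
f=lambda a:cv2.resize(a,(400,340),interpolation=cv2.INTER_CUBIC)
cv2.imwrite("pics/rel.png",np.hstack([f(A),f(B)])[:,:,::-1])
for d in(.6,.65,.7): 
  p,_=pose(d,.01);print(d,[proj(n,p) for n in("side","top")])
  p,_=pose(d,.02);print(d,[proj(n,p) for n in("side","top")])
E
```

```text
t: 10.2
eef_pos: [0.6541, -0.0961, 0.1139]
tool_rot: [-0.273, 0.563, 0.752, 0.206]
contact_force: [0.7, -0.3, 0.6]
gripper_width: 0.545
grasp_force: 0.0
t: 11.0
eef_pos: [0.6937, -0.2368, 0.2869]
tool_rot: [-0.269, 0.564, 0.753, 0.207]
contact_force: [-0.3, 0.2, 0.6]
gripper_width: 0.553
grasp_force: 0.0
t 11.0 p [ 0.6937 -0.2368  0.2869] F [-0.3  0.2  0.6] w 47.0 gf 0.0 q [ 0.24  0.89  0.51  0.98 -0.81  1.92  0.92]
[ 0.6 -0.3 -0.3]
d 0.7058529920301639
0.6 [(np.float64(388.07322058821234), np.float64(305.36561962860407)), (np.float64(402.94772534002647), np.float64(202.6610929969393))]
0.6 [(np.float64(390.5001947293546), np.float64(305.1124835281561)), (np.float64(406.01477121159996), np.float64(201.4768130984693))]
0.65 [(np.float64(390.0062990146088), np.float64(303.6773215151949)), (np.float64(402.32584202613884), np.float64(200.18153015427802))]
0.65 [(np.float64(392.5364071720411), np.float64(303.32928331286126)), (np.float64(405.3554715450926), np.float64(198.86059959845483))]
0.7 [(np.float64(391.8166035861951), np.float64(301.91420008950064)), (np.float64(401.58001667471376), np.float64(197.7357730317622))]
0.7 [(np.float64(394.44202499889775), np.float64(301.46758623739345)), (np.float64(404.5654694065521), np.float64(196.28029943515128))]
```

View pics/rel.png

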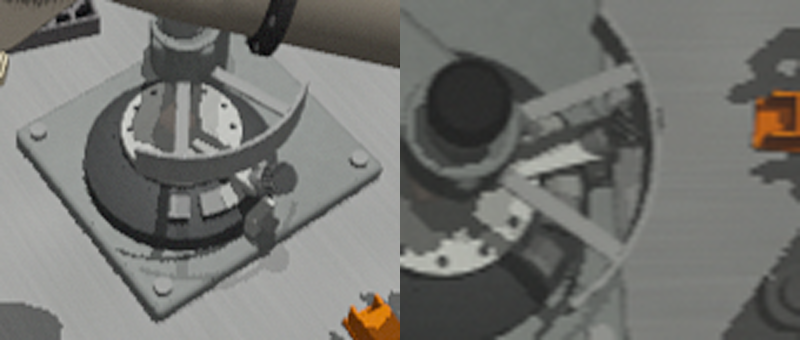

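```bash
python3 - <<'E'
from h import *
a0=rot(np.array([-0.184,.789,.51,.289])).apply([0,0,-1]);a1=rot(np.array([-.273,.563,.753,.206])).apply([0,0,-1])
print(a0,a1,np.arctan2(a1[1],a1[0])-np.arctan2(a0[1],a0[0]))
k0=np.array([.5744,-.0881,.1106]);k1=np.array([.6535,-.0961,.114])
# slide along the axis to height of the home end face
e0=k0+a0*(.1297-k0[2])/a0[2];e1=k1+a1*(.1297-k1[2])/a1[2];e1r=e1+a1*.01
for e in(e0,e1,e1r):print(e,e-AX,np.hypot(*(e-AX)[:2]),proj("side",e),proj("top",e))
im=read_camera("side");cv2.imwrite("pics/s2.png",im[:,:,::-1])
old=cv2.imread("pics/side0.png")
A=old[300:335,335:400];B=cv2.imread("pics/s2.png")[285:335,360:405]
f=lambda a,k:cv2.resize(a,None,fx=k,fy=k,interpolation=cv2.INTER_NEAREST)
c=np.zeros((500,800,3),np.uint8);x=f(A,6);y=f(B,9);c[:x.shape[0],:x.shape[1]]=x;c[:y.shape[0],395:395+y.shape[1]]=y
cv2.imwrite("pics/zoom.png",c)
E
```

```text
[-0.26836254 -0.58513317  0.76524553] [ 0.17901319 -0.61705212  0.76629039] 0.7123707113876014
[ 0.56770186 -0.10270452  0.1297    ] [-0.05329814 -0.11870452  0.1297    ] 0.1301209250949843 (np.float64(357.55689545542447), np.float64(317.5184842795282)) (np.float64(399.96737607954236), np.float64(232.40343013962828))
[ 0.65716768 -0.10874236  0.1297    ] [ 0.03616768 -0.12474236  0.1297    ] 0.12987977963331243 (np.float64(391.5400425636895), np.float64(301.24631614878365)) (np.float64(400.8722190940164), np.float64(197.51310720011782))
[ 0.65895781 -0.11491288  0.1373629 ] [ 0.03795781 -0.13091288  0.1373629 ] 0.1363047234555412 (np.float64(394.1739471787141), np.float64(300.77942533236416)) (np.float64(403.84561632972526), np.float64(196.0367435168177))
```

View pics/zoom.png

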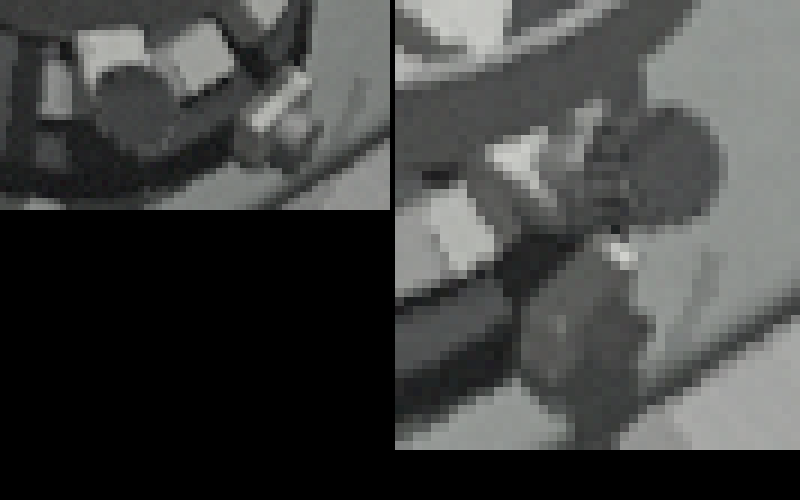

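The knob's end face is at about (391,303) in the side view. That lies on the line for "home" and not on the one for "riding", so the plunger is home at roughly 0.68 rad. Next is the palm head.

```bash
python3 - <<'E'
from h import *
D=R.from_matrix(np.array([[0,1,0],[1,0,0],[0,0,-1]]).T)
o=get_obs();r=rot(o["tool_rot"])
print(rel(np.array([.64,-.15,.42]),r))
print(rel(np.array([.621,.016,.36]),D))
E
```

```text
[0.1604, -0.028, -0.0458, 0.0, 0.0, 0.0]
[0.2475, 0.0005, 0.1062, -0.0988, -0.696, 0.2746]
```

```bash
python3 -m jog '[{"x":0.05,"y":-0.009,"z":-0.015,"ax":-0.01,"ay":-0.1,"az":0.04},{"x":0.1,"y":-0.018,"z":-0.03,"ax":-0.03,"ay":-0.24,"az":0.1},{"x":0.16,"y":-0.028,"z":-0.046,"ax":-0.05,"ay":-0.38,"az":0.15},{"x":0.16,"y":-0.028,"z":-0.046,"ax":-0.07,"ay":-0.5,"az":0.2},{"x":0.2475,"y":0,"z":0.04,"ax":-0.0988,"ay":-0.696,"az":0.2746},{"x":0.2475,"y":0,"z":0.08,"ax":-0.0988,"ay":-0.696,"az":0.2746},{"x":0.2475,"y":0.0005,"z":0.1062,"ax":-0.0988,"ay":-0.696,"az":0.2746},{"x":0.2475,"y":0.0005,"z":0.1062,"ax":-0.0988,"ay":-0.696,"az":0.2746},{"x":0.2475,"y":0.0005,"z":0.1062,"ax":-0.0988,"ay":-0.696,"az":0.2746},{"x":0.2475,"y":0.0005,"z":0.1062,"ax":-0.0988,"ay":-0.696,"az":0.2746}]' 0 40
python3 - <<'E'
from h import *
st();D=R.from_matrix(np.array([[0,1,0],[1,0,0],[0,0,-1]]).T);print(rel(np.array([.621,.016,.31]),D))
E
```

```text
t: 12.15
eef_pos: [0.6199, 0.0178, 0.3585]
tool_rot: [-0.0, 0.706, 0.708, -0.002]
contact_force: [0.1, -1.1, 0.3]
gripper_width: -0.001
grasp_force: 0.0
t 12.15 p [0.6199 0.0178 0.3585] F [ 0.1 -1.1  0.3] w -0.1 gf 0.0 q [-0.7   0.36  0.78  1.56 -0.26  1.33  0.12]
[-0.0017, 0.0012, 0.0485, -0.0026, 0.0021, 0.0037]
```

```bash
python3 -m jog '[{"x":-0.001,"y":0.001,"z":0.03,"ax":0,"ay":0,"az":0},{"x":-0.001,"y":0.001,"z":0.05,"ax":0,"ay":0,"az":0},{"x":-0.001,"y":0.001,"z":0.058,"ax":0,"ay":0,"az":0},{"x":-0.001,"y":0.001,"z":0.064,"ax":0,"ay":0,"az":0},{"x":-0.001,"y":0.001,"z":0.064,"ax":0,"ay":0,"az":0}]'
python3 - <<'E'
from h import *
st()
E
```

```text
t: 12.65
eef_pos: [0.6224, 0.0131, 0.2969]
tool_rot: [0.001, 0.708, 0.706, -0.0]
contact_force: [-1.5, -1.1, 4.7]
gripper_width: -0.001
grasp_force: 2.1
t 12.65 p [0.6224 0.0131 0.2969] F [-1.5 -1.1  4.7] w -0.1 gf 2.1 q [-0.68  0.41  0.76  1.65 -0.3   1.2   0.15]
```

```bash
python3 -m jog '[{"x":0,"y":0,"z":0.006,"ax":0,"ay":0,"az":0},{"x":0,"y":0,"z":0.012,"ax":0,"ay":0,"az":0},{"x":0,"y":0,"z":0.018,"ax":0,"ay":0,"az":0},{"x":0,"y":0,"z":0.022,"ax":0,"ay":0,"az":0},{"x":0,"y":0,"z":0.022,"ax":0,"ay":0,"az":0},{"x":0,"y":0,"z":0.022,"ax":0,"ay":0,"az":0}]'
python3 -m jog '[{"x":0,"y":0,"z":0.003,"ax":0,"ay":0,"az":0},{"x":0,"y":0,"z":0.003,"ax":0,"ay":0,"az":0},{"x":0,"y":0,"z":0.003,"ax":0,"ay":0,"az":0}]'
```

```text
t: 13.25
eef_pos: [0.6234, 0.0132, 0.28]
tool_rot: [0.002, 0.708, 0.707, 0.002]
contact_force: [-13.3, -0.7, 29.2]
gripper_width: -0.001
grasp_force: 14.4
t: 13.55
eef_pos: [0.6236, 0.0132, 0.2798]
tool_rot: [0.001, 0.708, 0.707, 0.003]
contact_force: [-20.9, 0.7, 47.8]
gripper_width: -0.0
grasp_force: 23.4
```

At the stop: z holds at 0.280 while the force climbs. I'll raise gently, clear the press and check.

```bash
python3 -m jog '[{"x":0,"y":0,"z":-0.006,"ax":0,"ay":0,"az":0},{"x":0,"y":0,"z":-0.012,"ax":0,"ay":0,"az":0},{"x":0,"y":0,"z":-0.018,"ax":0,"ay":0,"az":0},{"x":0,"y":0,"z":-0.024,"ax":0,"ay":0,"az":0},{"x":0,"y":0,"z":-0.03,"ax":0,"ay":0,"az":0},{"x":0,"y":0,"z":-0.06,"ax":0,"ay":0,"az":0},{"x":0,"y":0,"z":-0.11,"ax":0,"ay":0,"az":0},{"x":0,"y":-0.04,"z":-0.15,"ax":0,"ay":0,"az":0},{"x":0,"y":-0.08,"z":-0.16,"ax":0,"ay":0,"az":0},{"x":0,"y":-0.12,"z":-0.16,"ax":0,"ay":0,"az":0},{"x":0,"y":-0.12,"z":-0.16,"ax":0,"ay":0,"az":0},{"x":0,"y":-0.12,"z":-0.16,"ax":0,"ay":0,"az":0}]'
python3 - <<'E'
from h import *
st()
A=read_camera("side")[190:390,240:460];B=read_camera("top")[140:290,285:455]
f=lambda a:cv2.resize(a,(400,380),interpolation=cv2.INTER_CUBIC)
cv2.imwrite("pics/end.png",np.hstack([f(A),f(B)])[:,:,::-1])
E
```

```text
t: 14.75
eef_pos: [0.502, 0.0151, 0.4319]
tool_rot: [0.001, 0.707, 0.708, 0.002]
contact_force: [0.3, 1.1, -0.1]
gripper_width: 0.002
grasp_force: 0.0
t 14.75 p [0.502  0.0151 0.4319] F [ 0.3  1.1 -0.1] w 0.2 gf 0.0 q [-0.92  0.03  0.8   1.7  -0.02  1.42 -0.11]
```

View pics/end.png

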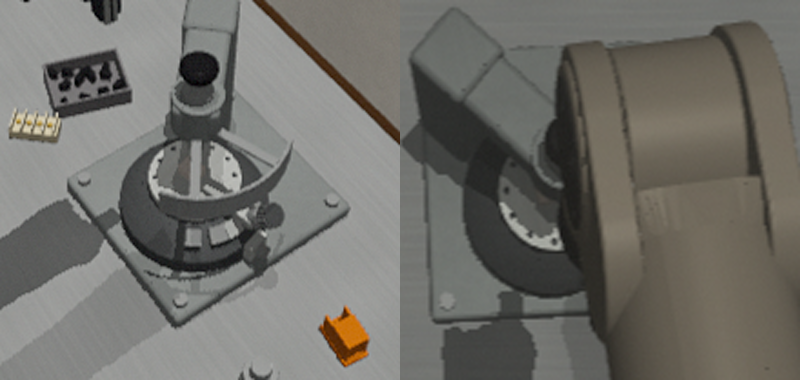

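The side view shows the palm head back up at (199,70), the knob in the second hole at (268,215), and the loose things where they were. The arm is clear and reads no contact force.

```bash
python3 -c "
from station import *
print(hand_in())"
```

```text
the job is handed in; nothing more can be done
None
```

I handed the job in at 14.8 s of the 51 s: the plunger is home and locked in the next hole at about 0.68 rad, the ram went to its stop and came back up, and the loose things in view look unmoved; the judge gave no verdict.

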